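# Set the extractor's speed wheel and start it

### The job

On the dust extractor's control box, stroke the knurled speed wheel away from the robot with a fingertip, click by click, until it rests in the click where its orange stripe stands beside the green line; take the finger off it. Then press the green start button right down and let it come up again. The box stays standing on the bench where it is, neither lifted nor shoved along, and the other things are left alone.

Things in the scene. Friction and masses are not known exactly. Their poses are not given: they have to be found in the camera images.
- control_box: loose grey control box with an aluminium top plate, 120 (x) x 170 (y) x 59 mm high, about 1.5 kg, standing on the bench. Origin at the centre of its underside, z up; its x axis points from the robot's side of the box to its far side, within 0.4 rad of straight ahead. The wheel stands out of the top at y = -35 mm, the button at y = +45 mm.
- wheel_crown (a point): highest point of the speed wheel, mid-rim, at rest: x 0, y -35, z 73 mm in the box's frame, with the box's axes. The wheel is 70 mm across, 18 mm wide (along y), knurled black rubber, its axle level along the box's y. 14 mm of it stands above the top plate; a black guard cheek, 7 mm thick, on each side follows the rim 5 mm lower and carries the click lines.
- speed_wheel (a joint): angle of the wheel's orange stripe from the top, rad, positive towards the box's +x. Pushing the crown along the box's +x turns it positive, 35 mm of rim a radian. Four clicks: -0.75, -0.25, 0.25, 0.75 (17.5 mm of rim apart), which pull the free wheel in; white lines mark them, a green line the third (0.25). It starts resting in the first or second. Stops at -0.95 and 0.95.
- wheel_unit: the wheel with its axle; origin on the axle, mid-wheel. The axle is sprung: it yields straight down by up to 3 mm, from about 1.8 N at first to 8 N at the full 3 mm, then is rigid. The rim is grippy rubber (friction about 1). About 2 N along the rim takes the wheel out of any click; once past half-way it snaps into the next (left just half-way, it may stay there).
- start_button_top (a point): centre of the top face of the round green push button, 26 mm across, in a 38 mm black housing ring on the box's top plate; it stands 8 mm out of the ring, 73 mm above the bench, 80 mm from the wheel along the box's +y.
- start_button (a joint): how far the start button is pressed, m: 0 up, 0.006 fully down, which takes 5 N; it springs back.
- tape_measure: bystander: yellow tape measure lying flat, 79 x 86 x 35 mm; origin at the centre of its underside.
- sanding_block: bystander: cork sanding block, 62 x 100 x 32 mm; origin at the centre of its underside.
- glue_bottle: bystander: white glue bottle with a yellow nozzle, standing, 54 mm across, 168 mm high; origin at the centre of its underside.
- paint_tin: bystander: round closed paint tin, 77 mm across and 77 mm high; origin at the centre of its underside.
- pink_tray: bystander: small open pink tray, 70 x 100 x 30 mm; origin at the centre of its underside.

How it is judged:
By the outcome, as a careful person would: the job done as asked, in the order asked, and still so for the second after the job is handed in, with the robot touching nothing.
It also fails if it takes over 45 s, if anything falls off the work surface, if the arm or the gripper's body presses on something with over 40 N, if the wrist force passes 120 N, or if a joint passes its speed limit or range.

### The arm

A 6-joint arm with a two-finger parallel gripper is mounted at the origin on a cart in front of the work surface, level with it; the furniture and walls round the work are solid. World frame = base frame: x ahead of the robot, y to its left, z up, the work surface at z = 0. Lengths are in m, angles in rad, forces in N, time in s.
With the tool pointing down it reaches from about 0.275 to 0.875 m from the base axis. Payload 12.5 kg.
Tool frame: the origin (TCP) lies between the finger pads; the fingertips stand 25 mm ahead of it and the grasp point (between the pads) lies 6 mm ahead of it; z points along the fingers, y is the line along which they close (so a half turn about z gives the same grasp; the last joint's range is limited). The gripper opens to 85 mm and grips with 20 to 120 N. Pads are 22 mm wide; open, the fingers measure 114 mm over their backs; the gripper's body (76 mm by 85 mm) begins 54 mm behind the grasp point. The pads swing forward as they close: fully open they stand 13 mm farther back than shut.
Start: joints at [1.185, 0.351, 1.652, -0, 1.139, -0.085], TCP at [0.163, 0.525, 0.256] pointing down, gripper open.
Joint ranges: [-2.75, 2.75], [-0.79, 2.1], [0.01, 2.65], [-1.57, 4.71], [0.07, 3.14], [-2.87, 2.87]. Speed limits (rad/s): [2.22, 2.22, 2.79, 3.14, 3.14, 3.14].

### API

Orientations are given as a unit quaternion [x, y, z, w].
In Python, from rig import arm gives the robot as it stands.
- The arm moves only by the tool servo_tool, never from a script. Its argument "targets" is a list of rows, each an object with "grip": the opening in per cent of the stroke, from 0 (shut) to 100 (fully open); "translation": the shift along the world's x, y, z in m, a list of three; "angular": the turn, a rotation vector about the world's x, y, z in degrees, a list of three. A call has exactly 10 rows; each row is the pose to reach, as a shift and turn from the pose commanded when the call began; what a row does not reach only later rows make up. A row lasts 1/12 s, in which the tool goes at most 41.7 mm and 7.16 degrees, less where a joint would pass 70% of its speed; a pose out of reach is approached as far as the arm can. A call with a gripper value outside its range is refused whole. The fingers move at their own pace and stop on an object; "newtons" is the grip in N (left out, the last holds). Time passes only in rows, so rows that repeat a pose let the fingers close, or fill a call up. It gives the time, the measured TCP pose, the force, the opening and the grip force at its end, in the units of the state.
- arm.get_state(): the state, without advancing time (a new reading comes with each control period).
- arm.capture(name): name is "side" or "top" or "wrist"; returns a dict with "color" (384x512x3 uint8, blue, green, red), "range_z" (384x512 float32, m along the optical axis (not along the pixel's ray), 0 where there is no reading), "mtx" (3x3 intrinsics, pixels), "xyz" and "orientation" of the camera in the world. Camera axes: x right, y down, z forward; pixel columns grow to the right and rows downward; lengths in m; the calibration is good to about 2 mm. A picture is of the moment at which its call begins.
- arm.sign_off(): hands the job in; it is judged then, once.
Trained networks look in a picture, given as the dict that the camera call returned (one of the last four; its "shot" number tells which), for a name from the list of things; names that differ only in an ending like _2 or _b are one class to them, and where a whole thing is asked for, a point or a joint stands for the part that bears it (a point fixed in the world has none). Each returns a list of dicts, best first, with "confidence" (0 to 1); they miss things now and then, are a little off and sometimes report something else, mostly with a low value. They report only what shows in the picture. A call takes as long as a camera call.
- arm.find_in(picture, name): "bbox" ([left, top, right, bottom] in pixels, round what is visible of it).
- arm.tip_of(picture, name): "position" ([column, row] in pixels: a listed point, or the origin of a listed thing).
The state is a dict: "time_s": time; "joints": joint angles; "joint_vel": joint speeds; "tau": joint torques, N m; "tcp_pos": TCP position; "tool_rot": TCP orientation; "contact_force": force on the tool from outside, world axes, zero at the start; "torque": the same for the moment, N m; "opening": opening from 0.0 (shut) to 1.0 (fully open); "finger_force": force on a finger pad.
Only numpy, scipy, OpenCV 4.12 (cv2) and the standard library are available. Lean on these libraries where they do the work, as an engineer would, in place of code of your own. Each camera call takes 0.05 s, during which the arm holds its last target. There are 200 camera calls.

## Working session

There is one attempt and no reset: what is moved stays moved. The work goes in short steps, Python scripts to look and compute and a tool call to move; the robot and the scene stay as the last step left them, time stands still between calls to the robot, and variables do not carry over. Pictures are saved under pics/ and viewed, at most 10 in all, crops included, and the job is handed in when it is done.

Besides the shell and the picture viewer there is one more tool, called after "Emit:" by a JSON object that holds its "method" and its "body", one argument or row to a line. servo_tool: Moves the arm, as the interface text tells. Its arguments: {"type":"object","properties":{"targets":{"type":"array"},"newtons":{"type":"number"}},"required":["targets"]}

```bash
mkdir -p pics
cat > h.py <<'E'
import numpy as np, cv2
from scipy.spatial.transform import Rotation as R
from rig import arm
def world(p,uv,z=None,w=2):
    u,v=int(round(uv[0])),int(round(uv[1]))
    K=np.array(p["mtx"]); M=R.from_quat(p["orientation"]).as_matrix() if np.size(p["orientation"])==4 else np.array(p["orientation"])
    d=np.linalg.inv(K)@[uv[0],uv[1],1]
    o=np.array(p["xyz"])
    if z is None:
        a=p["range_z"][max(0,v-w):v+w+1,max(0,u-w):u+w+1]; a=a[a>0]
        return o+M@(d*np.median(a)) if a.size else None
    r=M@d; return o+r*(z-o[2])/r[2]
E
python3 - <<'E'
from h import *
ims=[]
for c in ("top","side"):
    p=arm.capture(c); ims.append(p["color"])
    print(c,np.round(p["xyz"],3),np.round(p["orientation"],3),np.round(p["mtx"],1).tolist())
    for n,z in (("wheel_crown",.073),("start_button_top",.073),("control_box",0),("tape_measure",0),("sanding_block",0),("glue_bottle",0),("paint_tin",0),("pink_tray",0)):
        t=arm.tip_of(p,n)[:1]
        for x in t: print(n,round(x["confidence"],2),np.round(x["position"],1),np.round(world(p,x["position"],z),4))
    cv2.imwrite(f"pics/{c}.png",p["color"])
print(arm.get_state())
E
```

```text
top [ 0.481 -0.23   1.117] [-0.703  0.711 -0.01   0.018] [[439.2, 0.0, 266.5], [0.0, 439.2, 189.6], [0.0, 0.0, 1.0]]
wheel_crown 0.86 [242.8 221.3] [ 0.4476 -0.162   0.073 ]
start_button_top 0.64 [226.3 220.9] [ 0.449  -0.1228  0.073 ]
control_box 0.89 [231.9 221.6] [ 0.4449 -0.1295  0.    ]
tape_measure 0.62 [374.8 231.2] [ 0.4165 -0.4912  0.    ]
sanding_block 0.78 [159.8 222.2] [0.4455 0.0542 0.    ]
glue_bottle 0.66 [161.9 160.9] [0.602  0.0484 0.    ]
paint_tin 0.67 [368.1 196.1] [ 0.5055 -0.4761  0.    ]
pink_tray 0.81 [302.4 132.2] [ 0.671  -0.3119  0.    ]
side [ 0.242 -1.311  0.569] [ 0.828 -0.11   0.059 -0.546] [[457.4, 0.0, 253.4], [0.0, 457.4, 187.8], [0.0, 0.0, 1.0]]
wheel_crown 0.65 [234.4 187.7] [ 0.4646 -0.1773  0.073 ]
start_button_top 0.42 [218.3 176.9] [ 0.4363 -0.0855  0.073 ]
control_box 0.92 [223.9 205.5] [ 0.441  -0.1289  0.    ]
tape_measure 0.88 [241.5 277.2] [ 0.4096 -0.4946  0.    ]
sanding_block 0.57 [211.  183.6] [0.432  0.0448 0.    ]
glue_bottle 0.67 [263.8 175.8] [0.6126 0.059  0.    ]
paint_tin 0.63 [282.  264.1] [ 0.5092 -0.4699  0.    ]
{'time_s': 0.9, 'joints': array([ 1.18538433e+00,  3.50664755e-01,  1.65181249e+00, -6.57321100e-06,
        1.13908955e+00, -8.45658794e-02]), 'joint_vel': array([ 0.0001267 , -0.00187623, -0.00110429,  0.00019911, -0.00232831,
       -0.00154106]), 'tau': array([ 3.55631229e-03, -5.06016755e+01, -2.91639268e+01,  1.42575423e-04,
        5.72562567e-04,  1.08745303e-05]), 'tcp_pos': array([0.16293316, 0.52529405, 0.25630412]), 'tool_rot': array([1.49855066e-01, 9.88707975e-01, 1.18822266e-05, 5.91419232e-06]), 'contact_force': array([ 0.04196852, -0.01504427,  0.26823635]), 'torque': array([ 0.02657303, -0.02005651, -0.03300307]), 'finger_force': 0.0, 'opening': 0.9955788361506077}
```

View pics/top.png

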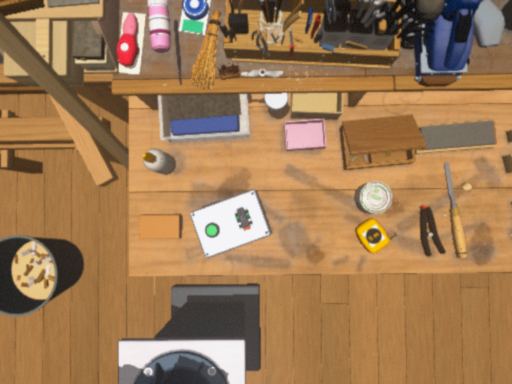

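View pics/side.png

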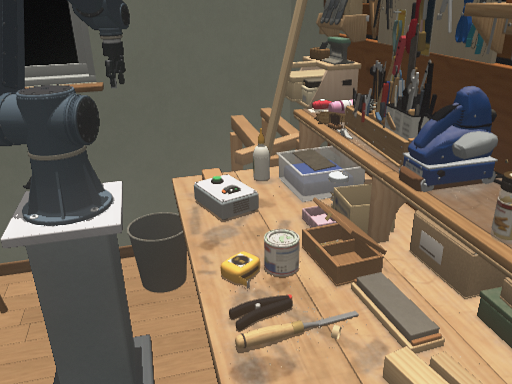

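The top view shows the box at about (231,222), with the wheel at (243,217) and the green button at (212,230), so its yaw is about +0.35 rad. The networks' button position is off. The side view shows the space above the box is clear. I'll move above the box and look from close by.

Emit:
{"method": "servo_tool", "body": {
  "targets": [
    {"grip": 0, "translation": [0.015, -0.035, 0.01], "angular": [0, 0, 4]},
    {"grip": 0, "translation": [0.03, -0.07, 0.02], "angular": [0, 0, 8]},
    {"grip": 0, "translation": [0.045, -0.105, 0.03], "angular": [0, 0, 12]},
    {"grip": 0, "translation": [0.06, -0.14, 0.04], "angular": [0, 0, 16]},
    {"grip": 0, "translation": [0.075, -0.175, 0.04], "angular": [0, 0, 20]},
    {"grip": 0, "translation": [0.09, -0.21, 0.04], "angular": [0, 0, 24]},
    {"grip": 0, "translation": [0.105, -0.245, 0.04], "angular": [0, 0, 28]},
    {"grip": 0, "translation": [0.12, -0.28, 0.04], "angular": [0, 0, 32]},
    {"grip": 0, "translation": [0.135, -0.315, 0.04], "angular": [0, 0, 36]},
    {"grip": 0, "translation": [0.15, -0.35, 0.04], "angular": [0, 0, 36]}
  ]
}}

```text
time_s: 1.73
tcp_pos: [0.3131, 0.1736, 0.2966]
tool_rot: [-0.165, 0.986, 0.0, 0.0]
contact_force: [1.5, 0.4, -1.1]
opening: -0.006
finger_force: 0.0
```

Emit:
{"method": "servo_tool", "body": {
  "targets": [
    {"grip": 0, "translation": [0.012, -0.033, 0], "angular": [0, 0, 0]},
    {"grip": 0, "translation": [0.024, -0.066, 0], "angular": [0, 0, 0]},
    {"grip": 0, "translation": [0.036, -0.1, 0], "angular": [0, 0, 0]},
    {"grip": 0, "translation": [0.048, -0.133, 0], "angular": [0, 0, 0]},
    {"grip": 0, "translation": [0.06, -0.166, 0], "angular": [0, 0, 0]},
    {"grip": 0, "translation": [0.072, -0.2, 0], "angular": [0, 0, 0]},
    {"grip": 0, "translation": [0.084, -0.233, 0], "angular": [0, 0, 0]},
    {"grip": 0, "translation": [0.096, -0.266, 0], "angular": [0, 0, 0]},
    {"grip": 0, "translation": [0.107, -0.305, 0], "angular": [0, 0, 0]},
    {"grip": 0, "translation": [0.107, -0.305, 0], "angular": [0, 0, 0]}
  ]
}}

```text
time_s: 2.57
tcp_pos: [0.4212, -0.1347, 0.2963]
tool_rot: [-0.161, 0.987, -0.001, 0.0]
contact_force: [-1.1, 1.1, -0.4]
opening: -0.002
finger_force: 0.0
```

```bash
cat > look.py <<'E'
from h import *
import sys
s=arm.get_state(); print(s["time_s"],np.round(s["tcp_pos"],4),np.round(s["tool_rot"],3),np.round(s["contact_force"],2),np.round(s["joints"],2))
p=arm.capture("wrist"); print(np.round(p["xyz"],3))
W={}
for n in ("wheel_crown","start_button_top"):
    for x in arm.tip_of(p,n)[:2]:
        w=world(p,x["position"],.073); W.setdefault(n,w)
        print(n,round(x["confidence"],2),np.round(x["position"],1),np.round(w,4),world(p,x["position"]))
hsv=cv2.cvtColor(p["color"],cv2.COLOR_BGR2HSV)
for nm,lo,hi in (("green",(40,100,60),(85,255,255)),("orange",(5,150,120),(22,255,255))):
    n,l,st,ce=cv2.connectedComponentsWithStats(cv2.inRange(hsv,lo,hi))
    for i in range(1,n):
        if st[i,4]>15: print(nm,st[i].tolist(),np.round(ce[i],1),np.round(world(p,ce[i],.073),4))
cv2.imwrite(sys.argv[1],p["color"])
E
python3 look.py pics/w1.png
```

```text
2.5667 [ 0.4212 -0.1347  0.2963] [-0.161  0.987 -0.001  0.   ] [-1.12  1.08 -0.35] [-0.41  0.11  1.86 -0.    1.17 -2.31]
[ 0.358 -0.156  0.415]
wheel_crown 0.98 [220.8 183.2] [ 0.455  -0.1634  0.073 ] [ 0.45480572 -0.16335671  0.07377713]
start_button_top 0.64 [294.8 185.5] [ 0.4328 -0.0896  0.073 ] [ 0.43265176 -0.08979027  0.07388382]
green [285, 170, 25, 25, 486] [296.7 181.9] [ 0.4286 -0.0891  0.073 ]
green [205, 187, 7, 5, 34] [208.1 188.9] [ 0.4652 -0.1742  0.073 ]
green [230, 187, 7, 5, 30] [233.1 188.8] [ 0.4567 -0.1495  0.073 ]
orange [212, 157, 15, 4, 51] [219.8 158.7] [ 0.4306 -0.1719  0.073 ]
```

View pics/w1.png

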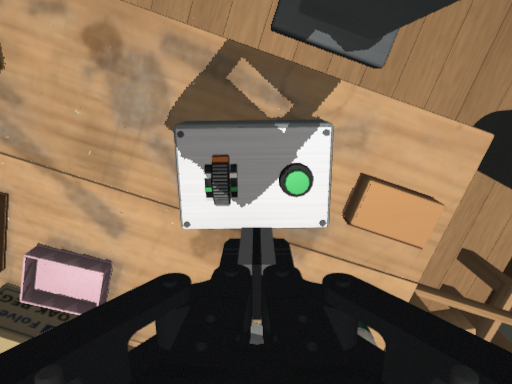

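The wrist view shows the orange stripe at (220,158), on the robot side of the wheel. That is about 24 mm before the crown, so the wheel is in the first click (-0.75). The green lines are at (208,189) and (233,189), two clicks further on. The box edges run parallel to the image, so the tool is aligned with the box at yaw ≈ 0.323, and the forward direction is (0.948, 0.317). Next I move to just above the crown, offset 9 mm back.

Emit:
{"method": "servo_tool", "body": {
  "targets": [
    {"grip": 0, "translation": [0.005, -0.007, -0.03], "angular": [0, 0, 0]},
    {"grip": 0, "translation": [0.01, -0.014, -0.06], "angular": [0, 0, 0]},
    {"grip": 0, "translation": [0.015, -0.021, -0.09], "angular": [0, 0, 0]},
    {"grip": 0, "translation": [0.02, -0.028, -0.12], "angular": [0, 0, 0]},
    {"grip": 0, "translation": [0.026, -0.037, -0.145], "angular": [0, 0, 0]},
    {"grip": 0, "translation": [0.026, -0.037, -0.165], "angular": [0, 0, 0]},
    {"grip": 0, "translation": [0.026, -0.037, -0.18], "angular": [0, 0, 0]},
    {"grip": 0, "translation": [0.026, -0.037, -0.188], "angular": [0, 0, 0]},
    {"grip": 0, "translation": [0.026, -0.037, -0.188], "angular": [0, 0, 0]},
    {"grip": 0, "translation": [0.026, -0.037, -0.188], "angular": [0, 0, 0]}
  ]
}}

```text
time_s: 3.55
tcp_pos: [0.4461, -0.1661, 0.1089]
tool_rot: [-0.164, 0.987, -0.0, 0.0]
contact_force: [0.7, -0.1, 0.2]
opening: -0.003
finger_force: 0.0
```

```bash
python3 look.py pics/w2.png
```

```text
3.55 [ 0.4461 -0.1661  0.1089] [-0.164  0.987 -0.     0.   ] [ 0.68 -0.1   0.18] [-0.45  0.44  1.96  0.    0.74 -2.35]
[ 0.383 -0.188  0.227]
wheel_crown 0.39 [252.8 227.7] [ 0.443  -0.1694  0.073 ] [ 0.43643701 -0.17147725  0.08992352]
start_button_top 0.87 [417.4 256.5] [ 0.4311 -0.0868  0.073 ] [ 0.4308204  -0.08748959  0.07402623]
green [390, 228, 52, 47, 1909] [415.6 250.8] [ 0.4286 -0.089   0.073 ]
orange [239, 197, 32, 10, 320] [254.5 201.5] [ 0.4301 -0.173   0.073 ]
```

View pics/w2.png

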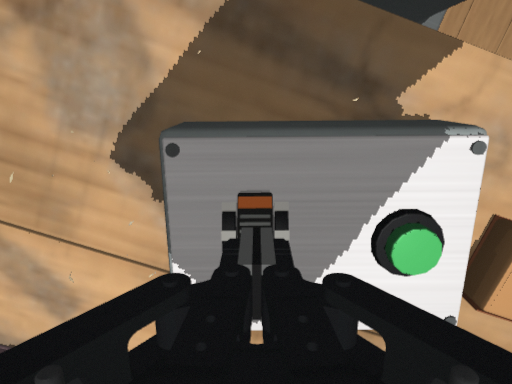

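The finger (column 256) lines up with the wheel (column 255), and the orange stripe is just in front of it. Next I lower onto the crown.

Emit:
{"method": "servo_tool", "body": {
  "targets": [
    {"grip": 0, "translation": [0, 0, -0.003], "angular": [0, 0, 0]},
    {"grip": 0, "translation": [0, 0, -0.006], "angular": [0, 0, 0]},
    {"grip": 0, "translation": [0, 0, -0.008], "angular": [0, 0, 0]},
    {"grip": 0, "translation": [0, 0, -0.009], "angular": [0, 0, 0]},
    {"grip": 0, "translation": [0, 0, -0.01], "angular": [0, 0, 0]},
    {"grip": 0, "translation": [0, 0, -0.011], "angular": [0, 0, 0]},
    {"grip": 0, "translation": [0, 0, -0.0115], "angular": [0, 0, 0]},
    {"grip": 0, "translation": [0, 0, -0.0115], "angular": [0, 0, 0]},
    {"grip": 0, "translation": [0, 0, -0.0115], "angular": [0, 0, 0]},
    {"grip": 0, "translation": [0, 0, -0.0115], "angular": [0, 0, 0]}
  ]
}}

```text
time_s: 4.53
tcp_pos: [0.4459, -0.1667, 0.0969]
tool_rot: [-0.163, 0.987, -0.0, 0.0]
contact_force: [-0.6, 0.9, 2.8]
opening: -0.006
finger_force: 1.5
```

Emit:
{"method": "servo_tool", "body": {
  "targets": [
    {"grip": 0, "translation": [0, 0, -0.0008], "angular": [0, 0, 0]},
    {"grip": 0, "translation": [0.0024, 0.0008, -0.0008], "angular": [0, 0, 0]},
    {"grip": 0, "translation": [0.0048, 0.0016, -0.0008], "angular": [0, 0, 0]},
    {"grip": 0, "translation": [0.0072, 0.0024, -0.0008], "angular": [0, 0, 0]},
    {"grip": 0, "translation": [0.0096, 0.0032, -0.0008], "angular": [0, 0, 0]},
    {"grip": 0, "translation": [0.012, 0.004, -0.0008], "angular": [0, 0, 0]},
    {"grip": 0, "translation": [0.0144, 0.0048, -0.0008], "angular": [0, 0, 0]},
    {"grip": 0, "translation": [0.0168, 0.0056, -0.0008], "angular": [0, 0, 0]},
    {"grip": 0, "translation": [0.0168, 0.0056, -0.0008], "angular": [0, 0, 0]},
    {"grip": 0, "translation": [0.0168, 0.0056, -0.0008], "angular": [0, 0, 0]}
  ]
}}

```text
time_s: 5.37
tcp_pos: [0.4628, -0.161, 0.096]
tool_rot: [-0.163, 0.987, 0.0, -0.0]
contact_force: [-0.9, 1.5, 4.9]
opening: -0.001
finger_force: 2.6
```

Emit:
{"method": "servo_tool", "body": {
  "targets": [
    {"grip": 0, "translation": [0, 0, 0.003], "angular": [0, 0, 0]},
    {"grip": 0, "translation": [0, 0, 0.008], "angular": [0, 0, 0]},
    {"grip": 0, "translation": [0, 0, 0.015], "angular": [0, 0, 0]},
    {"grip": 0, "translation": [0, 0, 0.03], "angular": [0, 0, 0]},
    {"grip": 0, "translation": [-0.01, -0.003, 0.045], "angular": [0, 0, 0]},
    {"grip": 0, "translation": [-0.0168, -0.0056, 0.06], "angular": [0, 0, 0]},
    {"grip": 0, "translation": [-0.0168, -0.0056, 0.08], "angular": [0, 0, 0]},
    {"grip": 0, "translation": [-0.0168, -0.0056, 0.08], "angular": [0, 0, 0]},
    {"grip": 0, "translation": [-0.0168, -0.0056, 0.08], "angular": [0, 0, 0]},
    {"grip": 0, "translation": [-0.0168, -0.0056, 0.08], "angular": [0, 0, 0]}
  ]
}}

```text
time_s: 6.2
tcp_pos: [0.4458, -0.1666, 0.1759]
tool_rot: [-0.163, 0.987, -0.0, -0.0]
contact_force: [-1.0, 0.0, 0.9]
opening: 0.001
finger_force: 0.0
```

```bash
python3 look.py pics/w3.png
```

```text
6.2 [ 0.4458 -0.1666  0.1759] [-0.163  0.987 -0.    -0.   ] [-1.04  0.04  0.94] [-0.46  0.33  1.92 -0.    0.9  -2.35]
[ 0.382 -0.189  0.294]
wheel_crown 0.82 [255.8 208.5] [ 0.4548 -0.1646  0.073 ] [ 0.45430948 -0.16470785  0.07439007]
start_button_top 0.62 [371.5 211.8] [ 0.4314 -0.0883  0.073 ] [ 0.43121182 -0.08871385  0.07386738]
green [354, 191, 38, 36, 1059] [372.2 208.1] [ 0.4288 -0.0889  0.073 ]
green [232, 215, 11, 6, 59] [237.3 217.4] [ 0.465  -0.1746  0.073 ]
green [271, 214, 9, 7, 59] [275.1 217.2] [ 0.4565 -0.1499  0.073 ]
orange [244, 194, 25, 8, 200] [256.  197.5] [ 0.4472 -0.167   0.073 ]
```

View pics/w3.png

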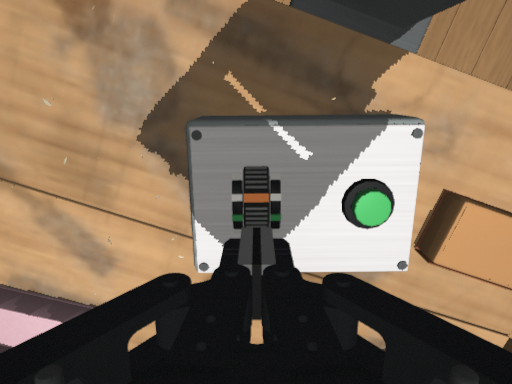

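The stripe (256,197) now stands beside the second white line, one click before the green lines at row 217. The box has not moved. I repeat the same stroke.

Emit:
{"method": "servo_tool", "body": {
  "targets": [
    {"grip": 0, "translation": [0, 0, -0.025], "angular": [0, 0, 0]},
    {"grip": 0, "translation": [0, 0, -0.045], "angular": [0, 0, 0]},
    {"grip": 0, "translation": [0, 0, -0.06], "angular": [0, 0, 0]},
    {"grip": 0, "translation": [0, 0, -0.07], "angular": [0, 0, 0]},
    {"grip": 0, "translation": [0, 0, -0.075], "angular": [0, 0, 0]},
    {"grip": 0, "translation": [0, 0, -0.077], "angular": [0, 0, 0]},
    {"grip": 0, "translation": [0, 0, -0.0785], "angular": [0, 0, 0]},
    {"grip": 0, "translation": [0, 0, -0.0793], "angular": [0, 0, 0]},
    {"grip": 0, "translation": [0, 0, -0.08], "angular": [0, 0, 0]},
    {"grip": 0, "translation": [0, 0, -0.08], "angular": [0, 0, 0]}
  ]
}}

```text
time_s: 7.18
tcp_pos: [0.4461, -0.1667, 0.0965]
tool_rot: [-0.163, 0.987, -0.0, 0.0]
contact_force: [-1.9, 1.1, 4.9]
opening: -0.004
finger_force: 2.0
```

Emit:
{"method": "servo_tool", "body": {
  "targets": [
    {"grip": 0, "translation": [0, 0, 0], "angular": [0, 0, 0]},
    {"grip": 0, "translation": [0.0024, 0.0008, 0], "angular": [0, 0, 0]},
    {"grip": 0, "translation": [0.0048, 0.0016, 0], "angular": [0, 0, 0]},
    {"grip": 0, "translation": [0.0072, 0.0024, 0], "angular": [0, 0, 0]},
    {"grip": 0, "translation": [0.0096, 0.0032, 0], "angular": [0, 0, 0]},
    {"grip": 0, "translation": [0.012, 0.004, 0], "angular": [0, 0, 0]},
    {"grip": 0, "translation": [0.0144, 0.0048, 0], "angular": [0, 0, 0]},
    {"grip": 0, "translation": [0.0168, 0.0056, 0], "angular": [0, 0, 0]},
    {"grip": 0, "translation": [0.0168, 0.0056, 0], "angular": [0, 0, 0]},
    {"grip": 0, "translation": [0.0168, 0.0056, 0], "angular": [0, 0, 0]}
  ]
}}

```text
time_s: 8.02
tcp_pos: [0.4628, -0.161, 0.0959]
tool_rot: [-0.163, 0.987, 0.0, -0.0]
contact_force: [-2.2, 2.5, 4.0]
opening: -0.003
finger_force: 2.6
```

Emit:
{"method": "servo_tool", "body": {
  "targets": [
    {"grip": 0, "translation": [0, 0, 0.003], "angular": [0, 0, 0]},
    {"grip": 0, "translation": [0, 0, 0.008], "angular": [0, 0, 0]},
    {"grip": 0, "translation": [0, 0, 0.015], "angular": [0, 0, 0]},
    {"grip": 0, "translation": [0, 0, 0.03], "angular": [0, 0, 0]},
    {"grip": 0, "translation": [-0.01, -0.003, 0.045], "angular": [0, 0, 0]},
    {"grip": 0, "translation": [-0.0168, -0.0056, 0.06], "angular": [0, 0, 0]},
    {"grip": 0, "translation": [-0.0168, -0.0056, 0.08], "angular": [0, 0, 0]},
    {"grip": 0, "translation": [-0.0168, -0.0056, 0.08], "angular": [0, 0, 0]},
    {"grip": 0, "translation": [-0.0168, -0.0056, 0.08], "angular": [0, 0, 0]},
    {"grip": 0, "translation": [-0.0168, -0.0056, 0.08], "angular": [0, 0, 0]}
  ]
}}

```text
time_s: 8.85
tcp_pos: [0.4458, -0.1667, 0.1759]
tool_rot: [-0.163, 0.987, -0.0, 0.0]
contact_force: [1.0, 0.2, 0.7]
opening: -0.0
finger_force: 0.0
```

```bash
python3 look.py pics/w4.png
```

```text
8.85 [ 0.4458 -0.1667  0.1759] [-0.163  0.987 -0.     0.   ] [1.01 0.24 0.69] [-0.46  0.33  1.92 -0.    0.9  -2.35]
[ 0.383 -0.189  0.294]
wheel_crown 0.66 [259.  209.7] [ 0.455  -0.1622  0.073 ] [ 0.45460581 -0.1623651   0.07406206]
start_button_top 0.91 [368.7 208.2] [ 0.4297 -0.0912  0.073 ] [ 0.42946217 -0.09170946  0.07405487]
green [354, 191, 38, 36, 1062] [372.4 208. ] [ 0.4288 -0.0889  0.073 ]
green [233, 215, 9, 6, 54] [237.  217.5] [ 0.4653 -0.1748  0.073 ]
green [271, 214, 9, 7, 63] [275. 217.] [ 0.4564 -0.15    0.073 ]
orange [245, 219, 24, 6, 144] [256.5 221.5] [ 0.4637 -0.1611  0.073 ]
```

View pics/w4.png

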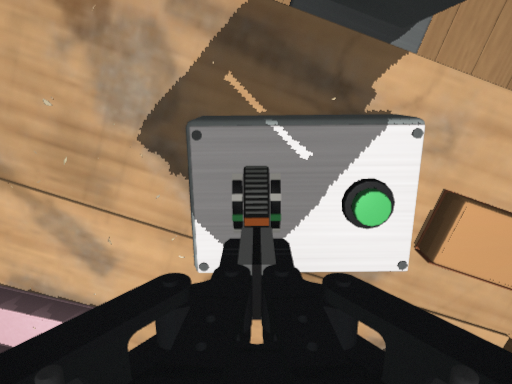

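The stripe (256,221) is now level with the green lines at row 217. It moved 17.5 mm of rim, and the 4-pixel offset is parallax from the higher rim. The box hasn't moved. Next is the button at (0.429, -0.0885).

Emit:
{"method": "servo_tool", "body": {
  "targets": [
    {"grip": 0, "translation": [-0.005, 0.025, 0], "angular": [0, 0, 0]},
    {"grip": 0, "translation": [-0.011, 0.052, 0], "angular": [0, 0, 0]},
    {"grip": 0, "translation": [-0.017, 0.078, 0], "angular": [0, 0, 0]},
    {"grip": 0, "translation": [-0.017, 0.078, -0.02], "angular": [0, 0, 0]},
    {"grip": 0, "translation": [-0.017, 0.078, -0.04], "angular": [0, 0, 0]},
    {"grip": 0, "translation": [-0.017, 0.078, -0.055], "angular": [0, 0, 0]},
    {"grip": 0, "translation": [-0.017, 0.078, -0.065], "angular": [0, 0, 0]},
    {"grip": 0, "translation": [-0.017, 0.078, -0.07], "angular": [0, 0, 0]},
    {"grip": 0, "translation": [-0.017, 0.078, -0.074], "angular": [0, 0, 0]},
    {"grip": 0, "translation": [-0.017, 0.078, -0.074], "angular": [0, 0, 0]}
  ]
}}

```text
time_s: 9.83
tcp_pos: [0.4287, -0.0886, 0.1015]
tool_rot: [-0.163, 0.987, 0.0, -0.0]
contact_force: [-1.2, 0.2, 0.5]
opening: 0.002
finger_force: 0.0
```

Emit:
{"method": "servo_tool", "body": {
  "targets": [
    {"grip": 0, "translation": [0, 0, -0.002], "angular": [0, 0, 0]},
    {"grip": 0, "translation": [0, 0, -0.004], "angular": [0, 0, 0]},
    {"grip": 0, "translation": [0, 0, -0.006], "angular": [0, 0, 0]},
    {"grip": 0, "translation": [0, 0, -0.0075], "angular": [0, 0, 0]},
    {"grip": 0, "translation": [0, 0, -0.009], "angular": [0, 0, 0]},
    {"grip": 0, "translation": [0, 0, -0.01], "angular": [0, 0, 0]},
    {"grip": 0, "translation": [0, 0, -0.0105], "angular": [0, 0, 0]},
    {"grip": 0, "translation": [0, 0, -0.0105], "angular": [0, 0, 0]},
    {"grip": 0, "translation": [0, 0, -0.0105], "angular": [0, 0, 0]},
    {"grip": 0, "translation": [0, 0, -0.0105], "angular": [0, 0, 0]}
  ]
}}

```text
time_s: 10.67
tcp_pos: [0.4293, -0.0888, 0.092]
tool_rot: [-0.163, 0.987, -0.0, 0.0]
contact_force: [-0.5, 0.4, 10.4]
opening: -0.003
finger_force: 4.9
```

10.4 N at z 0.092 means the button has bottomed out. I push slightly further to be sure, then release and retreat.

Emit:
{"method": "servo_tool", "body": {
  "targets": [
    {"grip": 0, "translation": [0, 0, -0.0005], "angular": [0, 0, 0]},
    {"grip": 0, "translation": [0, 0, -0.0008], "angular": [0, 0, 0]},
    {"grip": 0, "translation": [0, 0, -0.0008], "angular": [0, 0, 0]},
    {"grip": 0, "translation": [0, 0, -0.0008], "angular": [0, 0, 0]},
    {"grip": 0, "translation": [0, 0, -0.0008], "angular": [0, 0, 0]},
    {"grip": 0, "translation": [0, 0, -0.0008], "angular": [0, 0, 0]},
    {"grip": 0, "translation": [0, 0, -0.0008], "angular": [0, 0, 0]},
    {"grip": 0, "translation": [0, 0, -0.0008], "angular": [0, 0, 0]},
    {"grip": 0, "translation": [0, 0, -0.0008], "angular": [0, 0, 0]},
    {"grip": 0, "translation": [0, 0, -0.0008], "angular": [0, 0, 0]}
  ]
}}

```text
time_s: 11.5
tcp_pos: [0.4293, -0.0889, 0.0917]
tool_rot: [-0.163, 0.987, -0.0, 0.0]
contact_force: [-4.2, 1.0, 21.7]
opening: 0.004
finger_force: 10.9
```

Emit:
{"method": "servo_tool", "body": {
  "targets": [
    {"grip": 0, "translation": [0, 0, 0.003], "angular": [0, 0, 0]},
    {"grip": 0, "translation": [0, 0, 0.007], "angular": [0, 0, 0]},
    {"grip": 0, "translation": [0, 0, 0.013], "angular": [0, 0, 0]},
    {"grip": 0, "translation": [0, 0, 0.03], "angular": [0, 0, 0]},
    {"grip": 0, "translation": [0, 0, 0.06], "angular": [0, 0, 0]},
    {"grip": 0, "translation": [0, 0, 0.09], "angular": [0, 0, 0]},
    {"grip": 0, "translation": [0, 0, 0.12], "angular": [0, 0, 0]},
    {"grip": 0, "translation": [0, 0, 0.14], "angular": [0, 0, 0]},
    {"grip": 0, "translation": [0, 0, 0.14], "angular": [0, 0, 0]},
    {"grip": 0, "translation": [0, 0, 0.14], "angular": [0, 0, 0]}
  ]
}}

```text
time_s: 12.33
tcp_pos: [0.429, -0.0887, 0.2313]
tool_rot: [-0.163, 0.987, -0.0, 0.001]
contact_force: [0.7, -0.2, -0.3]
opening: 0.0
finger_force: 0.0
```

```bash
python3 look.py pics/w5.png
```

```text
12.3333 [ 0.429  -0.0887  0.2313] [-0.163  0.987 -0.     0.001] [ 0.69 -0.22 -0.32] [-0.31  0.18  1.95  0.    1.01 -2.21]
[ 0.365 -0.111  0.35 ]
wheel_crown 0.8 [160.9 176.2] [ 0.4548 -0.1651  0.073 ] [ 0.45440179 -0.16483239  0.07420894]
start_button_top 0.6 [254.2 179.9] [ 0.4327 -0.0901  0.073 ] [ 0.43235798 -0.09016502  0.07431608]
green [243, 161, 30, 31, 709] [257.2 175.8] [ 0.4285 -0.0888  0.073 ]
green [175, 181, 10, 7, 61] [179.3 184.3] [ 0.4566 -0.1486  0.073 ]
green [144, 182, 9, 6, 47] [148.1 184.3] [ 0.4651 -0.1736  0.073 ]
orange [152, 184, 22, 8, 149] [162.3 187.2] [ 0.4637 -0.1615  0.073 ]
```

View pics/w5.png

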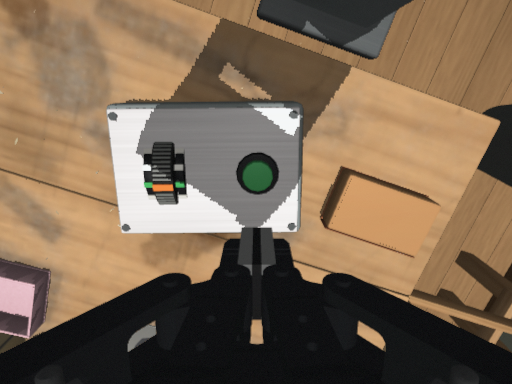

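The stripe (162,187) stands between the green lines at (148,184) and (179,184). The button (257,176) is up again, the box hasn't moved, and the arm is clear of everything.

```bash
python3 -c "
from rig import arm
print(arm.sign_off())"
```

```text
the job is handed in; nothing more can be done
None
```

Job handed in: two strokes took the wheel from the first click to the green line, then the start button was pressed right down and came back up; the last picture showed the stripe at the green line, the box unmoved and the arm clear.

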